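Roll the nylon test bar into the V-block

TASK

Push the white nylon bar by its side with the fingers so that it rolls along the bench, up the ramp and into the groove of the V-block, then push it endways along the groove until its end is up against the stop plate. Do not lift or carry the bar, only push it, and leave the other things on the bench where they stand. Finish with the bar at rest in the groove and the hand clear of it.

Things in the scene. Friction and masses are not known exactly. Their poses are not given: they have to be found in the camera images.
- bar: Loose white nylon round bar, 50 mm in diameter, 140 mm long, about 0.3 kg, lying on the bench on one side (+y or -y) of the V-block, roughly parallel to its groove. Origin at the bar's centre (25 mm above the bench at the start); its x axis runs along the bar, y and z turn with it as it rolls. It rolls freely and rolls back down a ramp if let go there.
- vblock: Fixed grey metal V-block, bare steel groove, 180 mm long. Origin on the bench under the middle of the groove; x runs along the groove to the stop plate, y across, z up. The groove is open above and at the -x end (x = -90 mm); its bottom is 3 mm above the bench at y = 0, its sides rise at 35 degrees to lips 16 mm high at y = +-18.6 mm; from each a plain ramp falls to the bench at y = +-118.6 mm.
- stop (a point): Middle of the stop plate's face towards the groove, 25 mm above the bench, at x = +90 mm on the V-block. The plate stands across the +x end of the groove, 90 mm wide, 50 mm high, 12 mm thick; same axes as the V-block.
- seat (a point): Where the bar's centre lies once it is in the groove and its end touches the stop plate: x = +20, y = 0, z = 33.5 mm on the V-block; same axes as the V-block. Sliding the bar along the groove takes about 2 to 6 N.
- case: Bystander: loose pale clear plastic box with lid, 116 x 81 x 50 mm, on the other side of the V-block from the bar; origin under its centre.
- stub: Bystander: loose brass round stub standing upright, 30 mm in diameter, 50 mm high, beyond the stop-plate end of the V-block; origin under its centre.
- weight: Bystander: loose steel weight with a knob, 40 mm in diameter, 50 mm high, beyond the stop-plate end of the V-block; origin under its centre.
- sample: Bystander: loose wooden block 50 x 40 x 30 mm, near the open end of the V-block, to one side; origin under its centre.
- collar: Bystander: loose dark steel ring lying flat, 50 mm outside, 28 mm bore, 20 mm high, near the open end of the V-block, to the other side; origin under its centre.
Things that resemble listed ones, but are neither listed nor needed, are in the scene too. Several things have the shape of the bar; the one meant has the colours described above.

How it is judged (in metres and radians):
On the way, in this order (a step that is already met when the one before it is completed fails the run):
1. the bar rolls: it has turned about its own axis by more than a quarter of a right angle, still on the bench or ramp (angle between bar's own z axis and vertical above 0.4 rad and (y of bar in the frame of vblock above 0.02 m or y of bar in the frame of vblock below -0.02 m)), for 0.02 s.
2. the bar lies in the groove (y of bar in the frame of vblock between -0.005 and 0.005 m and z of bar in the frame of vblock between 0.029 and 0.038 m and angle between the x axis of bar and the x axis of vblock, either way round below 0.05 rad), for 0.2 s.
3. after that, the bar is pushed along the groove up to the stop plate (x of bar in the frame of vblock between 0.016 and 0.024 m and y of bar in the frame of vblock between -0.005 and 0.005 m), for 0.1 s.
At the end, for the whole second after the job is handed in: The bar lies at rest in the groove (centre within 4 mm of the groove's middle line, 30 to 37 mm above the bench, parallel within 0.05 rad), its end within 4 mm of the stop plate (y of bar in the frame of vblock between -0.004 and 0.004 m and z of bar in the frame of vblock between 0.03 and 0.037 m and x of bar in the frame of vblock between 0.016 and 0.024 m and angle between the x axis of bar and the x axis of vblock, either way round below 0.05 rad and linear speed of bar below 0.01 m/s); the robot touches nothing.
It fails at once if the bar is lifted off the bench, the ramp or the groove (height (world z) of bar above 0.046 m or (height (world z) of bar above 0.036 m and (y of bar in the frame of vblock above 0.13 m or y of bar in the frame of vblock below -0.13 m)) or angle between bar's own x axis and vertical below 1.3 rad).
It fails at once if a bystander (clear box, brass stub, steel weight, wooden block, steel ring) is moved by more than 15 mm or tipped (distance of any of case, stub, weight, sample, collar from where it was at the start of the episode above 0.015 m or angle between any of case, stub, weight, sample, collar's own z axis and vertical above 0.3 rad).
It also fails if it takes over 61 s, if anything falls off the work surface, if the arm or the gripper's body presses on something with over 40 N, if the wrist force passes 120 N, or if a joint passes its speed limit or range.

ROBOT

A 6-joint arm with a two-finger parallel gripper is mounted at the origin on the work surface. World frame = base frame: x ahead of the robot, y to its left, z up, the work surface at z = 0. Lengths are in mm, angles in rad, forces in N, time in s.
With the tool pointing down it reaches from about 350 to 950 mm from the base axis. Payload 17.4 kg.
Tool frame: the origin (TCP) lies on the centre line of the jaws, within the pads' length; the fingertips stand 17 mm ahead of it and the grasp point (between the pads) lies 2 mm behind it; x points along the fingers, y is the direction in which the jaws open and shut, and the axes are right-handed (so a half turn about x gives the same grasp; the last joint's range is limited). The gripper opens to 93 mm and grips with 3 to 60 N. Pads are 15 mm wide; open, the fingers measure 128 mm over their backs; the gripper's body (75 mm by 188 mm) begins 65 mm behind the grasp point.
Start: joints at [1.274, 0.116, 1.442, -0, 1.584, -0.038], TCP at [172.754, 652.525, 235.646] pointing down, gripper open.
Joint ranges: [-2.83, 2.83], [-0.83, 2.19], [0.07, 2.5], [-1.14, 4.28], [0.01, 3], [-2.97, 2.97]. Speed limits (rad/s): [1.89, 1.89, 2.22, 3.14, 3.14, 3.14].

INTERFACE

Orientations are given as a unit quaternion [w, x, y, z].
In Python, from station import robot gives the robot as it stands.
- The arm moves only by the shell command python3 -m crank 'ROWS' [OPENING] [FORCE]. ROWS is JSON, a list of rows, each a list of 6 numbers: the shift along the tool's x, y, z in m, then the turn, a rotation vector about the tool's x, y, z in rad. A call has 1 to 20 rows; each row shifts and turns the commanded pose from where the row before left it, along the tool's axes as they then stand; what a row does not reach is not made up. A row lasts 1/10 s, in which the tool goes at most 50 mm and 8.59 degrees, less where a joint would pass 70% of its speed; a pose out of reach is approached as far as the arm can. A call with a gripper value outside its range is refused whole. OPENING is the closure, from 0 (fully open) to 1 (shut), set as the call begins (- or left out, the last holds). The fingers move at their own pace and stop on an object; FORCE is the grip in N (left out, the last holds). Time passes only in rows, so rows that do not move let the fingers close. It gives the time, the measured TCP pose, the force and the opening at its end, in the units of the state.
- robot.sense(): the state, without advancing time (a new reading comes with each control period).
- robot.get_image(name): name is "scene" or "top" or "wrist"; returns a dict with "img" (480x640x3 uint8, blue, green, red), "camera_matrix" (3x3 intrinsics, pixels), "R" (3x3) and "t" (3): a world point X has camera coordinates R X + t. Camera axes: x right, y down, z forward; pixel columns grow to the right and rows downward; lengths in mm; the calibration is good to about 2 mm. The wrist camera is an equidistant fisheye: a pixel r from the principal point sees the ray r / f radians off the axis. A picture is of the moment at which its call begins. There is no depth.
- robot.sign_off(): hands the job in, once; it reports no verdict.
Trained networks look in a picture, given as the dict that the camera call returned (one of the last four; its "shot" number tells which), for a name from the list of things; names that differ only in an ending like _2 or _b are one class to them, and where a whole thing is asked for, a point or a joint stands for the part that bears it (a point fixed in the world has none). Each returns a list of dicts, best first, with "confidence" (0 to 1); they miss things now and then, are a little off and sometimes report something else, mostly with a low value. They report only what shows in the picture. A call takes as long as a camera call. They do not tell look-alikes from the thing itself.
- robot.regions_of(label, picture): "region" (480x640 bool, what is visible of it) and "uv" ([column, row] in pixels, amid what is visible of it).
The state is a dict: "time": time; "q": joint angles; "joint_velocities": joint speeds; "joint_efforts": joint torques, N m; "position": TCP position; "eef_rot": TCP orientation; "contact_force": force on the tool from outside, world axes, zero at the start; "moment": the same for the moment, N m; "width": finger opening in mm.
Only numpy, scipy, OpenCV 4.12 (cv2) and the standard library are available. Lean on these libraries where they do the work, as an engineer would, in place of code of your own. Each camera call takes 0.05 s, during which the arm holds its last target. There are 200 camera calls.

## Working session

There is one attempt and no reset: what is moved stays moved. The work goes in short steps, Python scripts to look and compute and a shell command to move; the robot and the scene stay as the last step left them, time stands still between calls to the robot, and variables do not carry over. Pictures are saved under pics/ and viewed, about 8 in all and at most 12, crops included, and the job is handed in when it is done.

```bash
ls; mkdir -p pics; cat > h.py <<'E'
import numpy as np, cv2
from station import robot
def pix2world(p,uv,z):
    K=np.array(p["camera_matrix"]);R=np.array(p["R"]);t=np.array(p["t"])
    d=R.T@np.linalg.inv(K)@np.array([uv[0],uv[1],1.]);c=-R.T@t
    return c+d*(z-c[2])/d[2]
def w2p(p,X):
    K=np.array(p["camera_matrix"]);x=K@(np.array(p["R"])@np.array(X,float)+np.array(p["t"]));return x[:2]/x[2]
E
python3 - <<'E'
from h import *
for n in ("top","scene"):
    p=robot.get_image(n); cv2.imwrite(f"pics/{n}1.png",p["img"])
    print(n,np.round(p["camera_matrix"],1).tolist(),np.round(p["R"],3).tolist(),np.round(p["t"],1))
    for l in ("bar","vblock","stop","case","stub","weight","sample","collar"):
        try:
            for r in robot.regions_of(l,p): print(l,round(r["confidence"],2),np.round(r["uv"]),r["region"].sum(),np.round(pix2world(p,r["uv"],20)))
        except Exception as e: print(l,e)
s=robot.sense(); print({k:np.round(v,3).tolist() for k,v in s.items()})
E
```

```text
pics
top [[495.7, 0.0, 313.9], [0.0, 495.7, 242.7], [0.0, 0.0, 1.0]] [[0.027, -1.0, 0.004], [-0.995, -0.027, -0.099], [0.099, -0.001, -0.995]] [ -56.5  524.6 1163.4]
bar 0.98 [446. 370.] 1430 [ 234. -360.   20.]
bar 0.82 [419. 290.] 1256 [ 419. -296.   20.]
bar 0.59 [374. 224.] 1243 [ 575. -186.   20.]
bar 0.56 [452. 201.] 1293 [ 637. -376.   20.]
vblock 0.89 [279. 222.] 7437 [574.  44.  20.]
stop 0.85 [282. 221.] 7449 [578.  37.  20.]
case 0.94 [196. 242.] 1794 [519. 243.  20.]
stub 0.68 [227. 162.] 154 [720. 176.  20.]
weight 0.67 [328. 152.] 295 [751. -71.  20.]
sample 0.71 [233. 301.] 403 [381. 147.  20.]
collar 0.78 [348. 295.] 274 [ 404. -128.   20.]
collar 0.39 [373. 227.] 1246 [ 568. -184.   20.]
scene [[499.8, 0.0, 326.3], [0.0, 499.8, 244.3], [0.0, 0.0, 1.0]] [[-0.318, 0.948, -0.012], [0.802, 0.262, -0.536], [-0.505, -0.18, -0.844]] [ 207.8 -370.6 1278.6]
bar 0.78 [159. 256.] 1880 [ 625. -367.   20.]
bar 0.74 [230. 186.] 1540 [ 414. -306.   20.]
bar 0.56 [238. 124.] 1093 [ 232. -367.   20.]
vblock 0.86 [360. 301.] 10545 [595.  49.  20.]
stop 0.73 [359. 299.] 10538 [592.  46.  20.]
case 0.63 [474. 293.] 2879 [510. 251.  20.]
stub 0.86 [417. 385.] 413 [718. 187.  20.]
weight 0.87 [268. 363.] 499 [762. -74.  20.]
weight 0.7 [359. 298.] 10476 [589.  46.  20.]
weight 0.46 [308. 201.] 371 [ 399. -127.   20.]
sample 0.6 [434. 225.] 608 [378. 146.  20.]
collar 0.71 [303. 200.] 377 [ 401. -137.   20.]
{'time': 0.9, 'q': [1.274, 0.116, 1.442, -0.0, 1.584, -0.038], 'joint_velocities': [0.0, -0.0, 0.0, -0.001, 0.002, -0.001], 'joint_efforts': [-0.001, -72.104, -62.276, 0.078, 0.019, 0.0], 'position': [172.779, 652.515, 235.685], 'eef_rot': [0.701, 0.091, 0.701, -0.091], 'contact_force': [-0.846, -0.078, 0.233], 'moment': [0.018, -0.042, 0.039], 'width': 92.885}
```

View pics/top1.png

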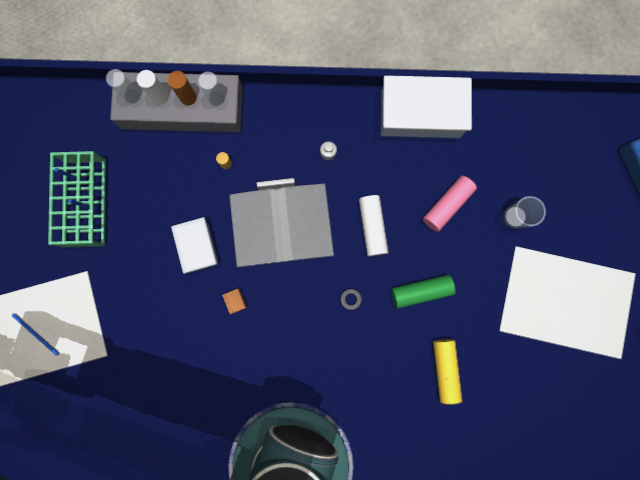

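View pics/scene1.png

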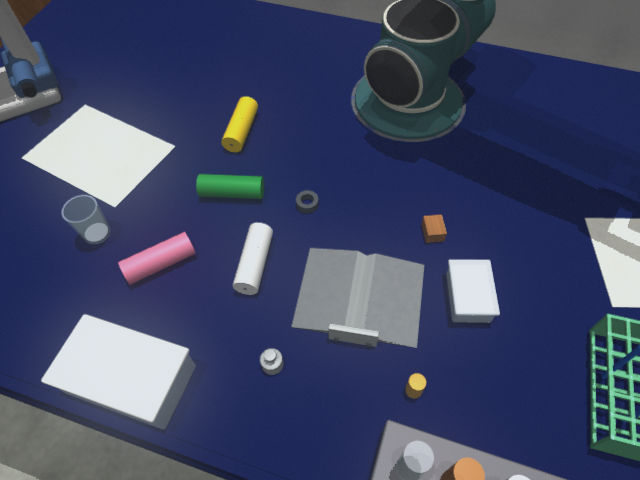

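The white roller candidates in the top image are:
- White bar at (374,225).
- Green bar at (424,291).
- Yellow bar at (447,371).
- Pink bar at (450,203).

Only the one at (374,225) is white and roughly parallel to the groove, so it's the bar. It lies on the robot's right (-y world) side of the V-block. I'll fit both poses by matching silhouettes in both views, and confirm the bar in a crop.

```bash
cat > fit.py <<'E'
from h import *
from scipy.optimize import minimize
a=np.linspace(0,2*np.pi,24,endpoint=False)
BAR=[np.array([[x,25*np.cos(t),25*np.sin(t)] for x in(-70,70) for t in a])]
VB=[np.array([[x,s*y,z] for x in(-90,90) for y,z in((118.6,0),(18.6,16),(0,0))]) for s in(1,-1)]+[np.array([[x,y,z] for x in(90,102) for y in(-45,45) for z in(0,50)])]
def T(M,q,z=0):
    c,s=np.cos(q[2]),np.sin(q[2]);return M@np.array([[c,s,0],[-s,c,0],[0,0,1]])+[q[0],q[1],z]
def ren(p,Ms,q,z,S=4):
    m=np.zeros((480*2,640*2),np.uint8)
    for M in Ms:
        uv=np.array([w2p(p,X) for X in T(M,q,z)])
        h=cv2.convexHull(((uv+.5)*2*16-8).astype(np.int32))
        cv2.fillConvexPoly(m,h,255,shift=4)
    return cv2.resize(m,(640,480),interpolation=cv2.INTER_AREA)/255.
def mask(p,seed,grow=9,smax=110,vmin=60,hide=None):
    hsv=cv2.cvtColor(p["img"],cv2.COLOR_BGR2HSV)
    m=(hsv[...,1]<smax)&(hsv[...,2]>vmin)&(cv2.dilate((seed>0).astype(np.uint8),np.ones((grow,grow)))>0)
    return m.astype(float)
def fit(ps,Ms,q0,z,grow=25,**k):
    q0=np.array(q0,float);tg=[mask(p,ren(p,Ms,q0,z),grow,**k) for p in ps]
    f=lambda q:sum(np.abs(ren(p,Ms,q,z)-t).sum() for p,t in zip(ps,tg))
    r=minimize(f,q0,method="Nelder-Mead",options=dict(initial_simplex=[q0,q0+[6,0,0],q0+[0,6,0],q0+[0,0,.06]],xatol=.01,fatol=.5))
    return r.x,r.fun,[t.sum() for t in tg]
E
cat > m1.py <<'E'
from fit import *
P=[robot.get_image(n) for n in("top","scene")]
for ps in (P[:1],P[1:],P):
    v=fit(ps,VB,[578,37,.09],0); b=fit(ps,BAR,[575,-186,.1],25,vmin=100)
    print(len(ps),"vb",np.round(v[0],3),np.round(v[1:2]),v[2],"bar",np.round(b[0],3),np.round(b[1:2]),b[2])
v,b=v[0],b[0]
c,s=np.cos(v[2]),np.sin(v[2]); d=b[:2]-v[:2]
print("bar in vb",c*d[0]+s*d[1],-s*d[0]+c*d[1],b[2]-v[2])
for l,uv0,z in(("collar",(348,295),20),("weight",(328,150),45),("sample",(233,300),30),("case",(195,243),50),("stub",(223,160),50)):
    for X in [pix2world(P[0],uv0,z)]:
        d=X[:2]-v[:2]; print(l,np.round(X),"vb",np.round([c*d[0]+s*d[1],-s*d[0]+c*d[1]]))
im=P[0]["img"].copy()
for Ms,q,z in((VB,v,0),(BAR,b,25)):
    cs,_=cv2.findContours((ren(P[0],Ms,q,z)>.5).astype(np.uint8),0,1); cv2.drawContours(im,cs,-1,(0,0,255),1)
im2=P[1]["img"].copy()
for Ms,q,z in((VB,v,0),(BAR,b,25)):
    cs,_=cv2.findContours((ren(P[1],Ms,q,z)>.5).astype(np.uint8),0,1); cv2.drawContours(im2,cs,-1,(0,0,255),1)
o=np.hstack([cv2.resize(im[160:290,210:410],None,fx=2,fy=2,interpolation=0)[:,:400],cv2.resize(im2[200:365,220:440],(400,260),interpolation=0)])
cv2.imwrite("pics/fit1.png",o)
E
python3 m1.py
```

```text
1 vb [5.7112e+02 3.9853e+01 1.4400e-01] [111.] [np.float64(7567.0)] bar [ 5.72080e+02 -1.84084e+02  1.63000e-01] [37.] [np.float64(1275.0)]
1 vb [5.70709e+02 4.15940e+01 1.44000e-01] [300.] [np.float64(10917.0)] bar [ 5.70239e+02 -1.82994e+02  1.64000e-01] [50.] [np.float64(1823.0)]
2 vb [5.70805e+02 4.07500e+01 1.44000e-01] [462.] [np.float64(7567.0), np.float64(10917.0)] bar [ 5.71429e+02 -1.83446e+02  1.69000e-01] [120.] [np.float64(1275.0), np.float64(1823.0)]
bar in vb -31.62793199922181 -221.95478298286517 0.02431574743235304
collar [ 403. -127.   20.] vb [-190. -142.]
weight [749. -70.  45.] vb [ 160. -135.]
sample [384. 145.  30.] vb [-169.  130.]
case [515. 237.  50.] vb [-27. 202.]
stub [716. 180.  50.] vb [164. 117.]
```

View pics/fit1.png

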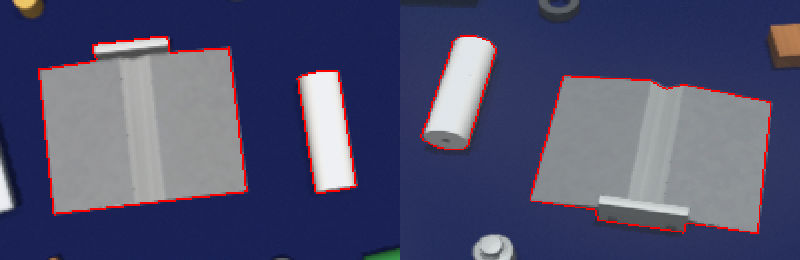

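The crop confirms the white bar, and the red model outlines match the bar and V-block in both views. The bar is at (-32, -222) in the V-block frame, with its axis within 0.025 rad of the groove. Next I work out the move. The plan is to push with open fingers spread along the bar.

```bash
cat > nav.py <<'E'
import sys
from h import *
from scipy.spatial.transform import Rotation as Ro
V=np.array([570.8,40.75]);Y=0.144
c,s=np.cos(Y),np.sin(Y);C=np.array([[c,-s],[s,c]])
def st():
    S=robot.sense();q=S["eef_rot"];R=Ro.from_quat([q[1],q[2],q[3],q[0]]).as_matrix();return S,np.array(S["position"]),R
def report(goal=None,yoff=0.0,ydir=None):
    S,p,R=st();pv=C.T@(p[:2]-V)
    print("t",round(S["time"],2),"TCP vb",np.round(pv,1),"z",round(p[2],1),"F",np.round(S["contact_force"],1),"w",round(S["width"],1),"q",np.round(S["q"],2))
    Rv=np.eye(3);Rv[:2,:2]=C.T;A=Rv@R
    print("tool axes in vb (cols)",np.round(A,3).tolist())
    if ydir is not None:
        y=np.array([np.cos(ydir),np.sin(ydir),0]);x=np.array([0,0,-1.]);W=np.c_[x,y,np.cross(x,y)]
        print("turn",np.round(Ro.from_matrix(A.T@W).as_rotvec(),4)); A=W
    if goal is not None: print("shift (tool, after turn)",np.round(A.T@(np.array(goal)-[*pv,p[2]]),1))
E
python3 - <<'E'
from nav import *
report([-34,-266,150],ydir=0.02); report([-34,-266,150],ydir=0.02+np.pi)
E
```

```text
t 1.0 TCP vb [-306.1  662.5] z 235.7 F [ 0.1  0.6 -0.6] w 92.7 q [ 1.27  0.12  1.44 -0.    1.58 -0.04]
tool axes in vb (cols) [[0.0, 0.392, 0.92], [-0.0, 0.92, -0.392], [-1.0, 0.0, 0.0]]
turn [ 1.148  0.    -0.   ]
shift (tool, after turn) [ 85.7 253.5 933.8]
t 1.0 TCP vb [-306.1  662.5] z 235.7 F [ 0.1  0.6 -0.6] w 92.7 q [ 1.27  0.12  1.44 -0.    1.58 -0.04]
tool axes in vb (cols) [[0.0, 0.392, 0.92], [-0.0, 0.92, -0.392], [-1.0, 0.0, 0.0]]
turn [-1.9936  0.      0.    ]
shift (tool, after turn) [  85.7 -253.5 -933.8]
```

```bash
python3 -m crank '[[0,0,0,0.1435,0,0],[0,0,0,0.1435,0,0],[0,0,0,0.1435,0,0],[0,0,0,0.1435,0,0],[0,0,0,0.1435,0,0],[0,0,0,0.1435,0,0],[0,0,0,0.1435,0,0],[0,0,0,0.1435,0,0]]' 0 && python3 -m crank '[[0,0.011,0.04,0,0,0],[0,0.011,0.04,0,0,0],[0,0.011,0.04,0,0,0],[0,0.011,0.04,0,0,0],[0,0.011,0.04,0,0,0],[0,0.011,0.04,0,0,0],[0,0.011,0.04,0,0,0],[0,0.011,0.04,0,0,0],[0,0.011,0.04,0,0,0],[0,0.011,0.04,0,0,0],[0,0.011,0.04,0,0,0],[0,0.011,0.04,0,0,0],[0,0.011,0.04,0,0,0],[0,0.011,0.04,0,0,0],[0,0.011,0.04,0,0,0],[0,0.011,0.04,0,0,0],[0,0.011,0.04,0,0,0],[0,0.011,0.04,0,0,0],[0,0.011,0.04,0,0,0],[0,0.011,0.04,0,0,0]]'; python3 -c "
from nav import *
report([-34,-266,150],ydir=0.02)"
```

```text
time: 1.8
position: [172.8, 652.5, 235.7]
eef_rot: [0.538, 0.459, 0.538, -0.459]
contact_force: [0.8, 0.2, 0.1]
width: 92.9
time: 3.8
position: [520.9, -102.7, 235.9]
eef_rot: [0.539, 0.458, 0.539, -0.457]
contact_force: [0.3, 0.3, 1.6]
width: 93.0
t 3.8 TCP vb [ -70.  -134.8] z 235.9 F [0.3 0.3 1.6] w 93.0 q [-0.24 -0.2   1.75  0.    1.59 -0.41]
tool axes in vb (cols) [[0.001, 1.0, 0.02], [-0.0, 0.02, -1.0], [-1.0, 0.001, 0.0]]
turn [-0.0003  0.0002 -0.0005]
shift (tool, after turn) [ 85.9  33.4 131.9]
```

```bash
python3 -m crank '[[0,0.0085,0.033,0,0,0],[0,0.0085,0.033,0,0,0],[0,0.0085,0.033,0,0,0],[0.03,0.0085,0.029,0,0,0],[0.03,0,0,0,0,0],[0.026,0,0,0,0,0],[0,0,0,0,0,0],[0,0,0,0,0,0]]' >/dev/null; python3 -c "
from nav import *
report([-34,-266,33],ydir=0.02)
p=robot.get_image('top');cv2.imwrite('pics/pre.png',p['img'])"
```

```text
t 4.6 TCP vb [ -33.5 -260.2] z 150.4 F [-0.3  0.1  0.5] w 93.1 q [-0.41  0.02  1.68 -0.    1.44 -0.57]
tool axes in vb (cols) [[0.0, 1.0, 0.02], [-0.0, 0.02, -1.0], [-1.0, 0.0, 0.0]]
turn [ 0.0001  0.0001 -0.0001]
shift (tool, after turn) [117.4  -0.6   5.8]
```

```bash
python3 -m crank '[[0,0,0.006,0,0,0],[0.03,0,0,0,0,0],[0.03,0,0,0,0,0],[0.03,0,0,0,0,0],[0.02,0,0,0,0,0],[0.008,0,0,0,0,0],[0,0,0,0,0,0],[0,0,0,0,0,0]]' >/dev/null; python3 - <<'E'
from nav import *
from fit import *
report()
p=robot.get_image('scene'); b=fit([p],BAR,[571,-183,.165],25,vmin=100); print(np.round(b[0],3),C.T@(b[0][:2]-V))
cv2.imwrite('pics/pre.png',cv2.resize(p['img'][130:380,130:470],None,fx=2,fy=2))
E
```

```text
t 5.45 TCP vb [ -32.8 -266.7] z 33.3 F [ 0.  -0.3 -0.2] w 93.1 q [-0.42  0.12  1.77 -0.    1.24 -0.58]
tool axes in vb (cols) [[0.002, 1.0, 0.02], [-0.001, 0.02, -1.0], [-1.0, 0.002, 0.001]]
[ 5.71172e+02 -1.82216e+02  1.84000e-01] [ -31.62829716 -220.71168531]
```

View pics/pre.png

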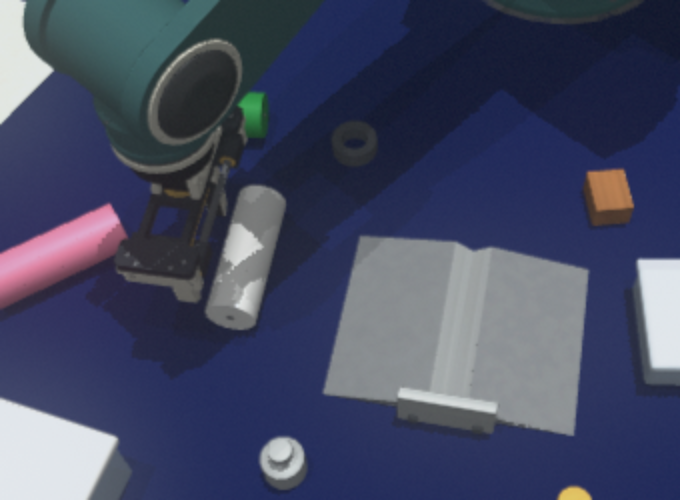

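Picture: the gripper stands behind the bar, with the near finger at crop pixel (190,285). The bar is untouched and the way to the ramp is clear. I start pushing.

```bash
python3 -m crank '[[0,0,-0.004,0,0,0],[0,0,-0.004,0,0,0],[0,0,-0.004,0,0,0],[0,0,-0.003,0,0,0],[0,0,-0.003,0,0,0],[0,0,-0.003,0,0,0],[0,0,-0.003,0,0,0],[0,0,-0.004,0,0,0],[0,0,-0.005,0,0,0],[0,0,-0.005,0,0,0],[0,0,-0.005,0,0,0],[0,0,-0.005,0,0,0],[0,0,-0.005,0,0,0],[0,0,-0.005,0,0,0],[0,0,-0.005,0,0,0],[0,0,-0.005,0,0,0],[0,0,-0.005,0,0,0],[0,0,-0.004,0,0,0],[0,0,-0.003,0,0,0],[0,0,-0.002,0,0,0]]' >/dev/null; python3 - <<'E'
from nav import *
from fit import *
report()
p=robot.get_image('scene');q=robot.get_image('top')
g=[571+.1435*40,-183+40,.165]
for i,ps in enumerate(([p],[q])):
    b=fit(ps,BAR,g,25,grow=41,vmin=100); print(np.round(b[0],3),b[1],C.T@(b[0][:2]-V))
cv2.imwrite('pics/p2.png',np.vstack([p['img'][170:370,180:460],q['img'][130:330,220:500]]))
E
```

```text
t 7.5 TCP vb [ -35.2 -183.9] z 31.6 F [ 0.2 -0.2 -0. ] w 92.9 q [-0.3   0.05  1.86 -0.    1.24 -0.46]
tool axes in vb (cols) [[-0.0, 1.0, 0.02], [-0.0, 0.02, -1.0], [-1.0, -0.0, 0.0]]
[ 5.59123e+02 -1.09990e+02  1.56000e-01] 570.364705882353 [ -33.18738129 -147.50439745]
[ 5.99516e+02 -1.07226e+02 -2.80000e-01] 2209.1803921568626 [   7.18388614 -150.56563263]
```

View pics/p2.png

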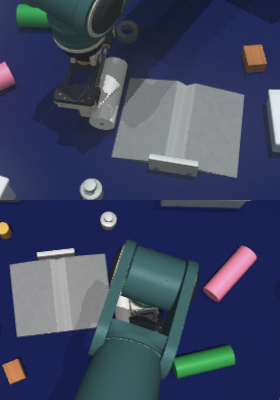

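The scene half shows the bar in front of the fingers at about (107,93), just short of the ramp foot and still parallel. The arm hides it in the top view. I go on up the ramp, raising the tips a little.

```bash
python3 -m crank '[[0,0,-0.003,0,0,0],[0,0,-0.004,0,0,0],[0,0,-0.005,0,0,0],[0,0,-0.005,0,0,0],[0,0,-0.005,0,0,0],[0,0,-0.005,0,0,0],[0,0,-0.005,0,0,0],[0,0,-0.005,0,0,0],[-0.0005,0,-0.005,0,0,0],[-0.0005,0,-0.005,0,0,0],[-0.0005,0,-0.005,0,0,0],[-0.0005,0,-0.005,0,0,0],[-0.0005,0,-0.005,0,0,0],[-0.0005,0,-0.005,0,0,0],[-0.0005,0,-0.005,0,0,0],[-0.0005,0,-0.005,0,0,0],[-0.0005,0,-0.005,0,0,0],[-0.0005,0,-0.005,0,0,0],[0,0,-0.004,0,0,0],[0,0,-0.002,0,0,0]]' >/dev/null; python3 - <<'E'
from nav import *
from fit import *
report()
p=robot.get_image('scene')
b=fit([p],BAR,[570.8-.987*33+.1435*62,40.75-.1435*33-.99*62,.16],34,grow=21,vmin=100); print(np.round(b[0],3),b[1],C.T@(b[0][:2]-V))
cv2.imwrite('pics/p3.png',cv2.resize(p['img'][170:370,180:460],None,fx=2,fy=2))
E
```

```text
t 9.6 TCP vb [-36.  -92.1] z 38.2 F [  2.6 -11.    9.9] w 93.1 q [-0.15 -0.03  1.92 -0.    1.25 -0.31]
tool axes in vb (cols) [[0.003, 1.0, 0.02], [-0.003, 0.02, -1.0], [-1.0, 0.003, 0.003]]
[ 5.48663e+02 -4.39900e+00  2.08000e-01] 838.9803921568628 [-28.38724677 -41.50482845]
```

View pics/p3.png

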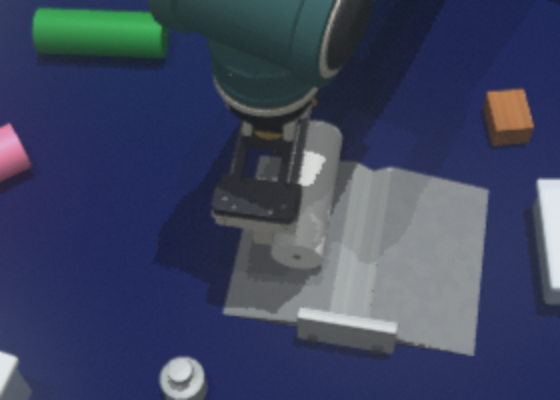

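Picture: the bar is on the ramp against the fingers, with its near end at crop pixel (298,250) and still roughly parallel to the groove. The wrist reads 11 N back and 10 N up, so finger friction is about 0.88. On the ramp that almost blocks rolling, so the bar is dragging. I'll back off a little and tilt the fingertips forward by 0.2 rad. That puts the contact below the bar's middle and frees the roll. Then I continue over the lip.

```bash
python3 -m crank '[[0,0,0.003,0,0,0],[0,0,0.003,0,0,0],[0,0,0,0,0.1,0],[0,0,0,0,0.1,0],[0.0006,0,-0.003,0,0,0],[0.001,0,-0.0048,0,0,0],[0.001,0,-0.0048,0,0,0],[0.001,0,-0.0048,0,0,0],[0.001,0,-0.0048,0,0,0]]'; python3 -m crank '[[0.001,0,-0.0048,0,0,0],[0.001,0,-0.0048,0,0,0],[0.001,0,-0.0048,0,0,0],[0.001,0,-0.0048,0,0,0],[0.0006,0,-0.003,0,0,0],[0.0006,0,-0.003,0,0,0],[0.0004,0,-0.002,0,0,0],[0,0,0,0,0,0],[0,0,0,0,0,0],[0,0,0,0,0,0]]'; python3 - <<'E'
from nav import *
from fit import *
report()
p=robot.get_image('scene')
b=fit([p],BAR,[570.8-.987*33,40.75-.1435*33,.145],33.5,grow=15,vmin=100); print(np.round(b[0],3),b[1],C.T@(b[0][:2]-V))
cv2.imwrite('pics/p4.png',cv2.resize(p['img'][170:370,180:460],None,fx=2,fy=2))
E
```

```text
time: 10.55
position: [544.5, -37.6, 36.7]
eef_rot: [0.483, 0.5, 0.59, -0.409]
contact_force: [0.2, -3.2, 1.9]
width: 92.9
time: 11.55
position: [540.0, -11.1, 36.4]
eef_rot: [0.483, 0.501, 0.59, -0.409]
contact_force: [0.2, 0.3, 0.3]
width: 93.0
t 11.55 TCP vb [-37.9 -46.9] z 36.4 F [0.2 0.3 0.3] w 93.0 q [-0.17 -0.01  1.92  0.2   1.31 -0.39]
tool axes in vb (cols) [[-0.004, 1.0, 0.02], [0.199, 0.02, -0.98], [-0.98, -0.0, -0.199]]
[5.52265e+02 4.40930e+01 2.00000e-01] 932.3607843137256 [-17.86373619   5.96836967]
```

View pics/p4.png

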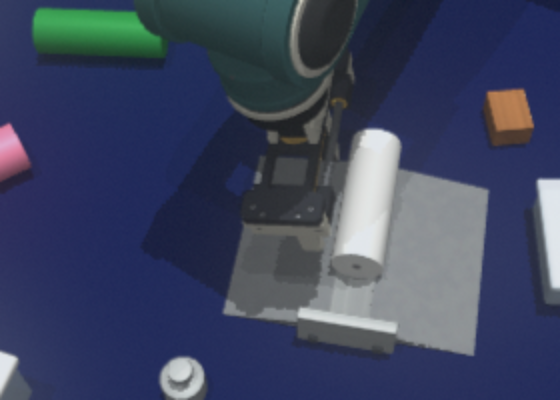

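Picture: the bar lies in the groove, with its near end at crop pixel (358,268), clear of the fingers at about (310,235). I back off, rise, straighten up, close the jaws and turn a quarter turn for the endways push.

```bash
python3 -m crank '[[-0.002,0,0.0098,0,0,0],[-0.002,0,0.0098,0,0,0],[-0.0294,0,-0.006,0,0,0],[-0.0294,0,-0.006,0,0,0],[-0.0294,0,-0.006,0,0,0],[-0.0294,0,-0.006,0,0,0],[0,0,0,0,-0.1,0],[0,0,0,0,-0.1,0]]'  >/dev/null; python3 -m crank '[[0,0,0,0.1428,0,0],[0,0,0,0.1428,0,0],[0,0,0,0.1428,0,0],[0,0,0,0.1428,0,0],[0,0,0,0.1428,0,0],[0,0,0,0.1428,0,0],[0,0,0,0.1428,0,0],[0,0,0,0.1428,0,0],[0,0,0,0.1428,0,0],[0,0,0,0.1428,0,0],[0,0,0,0.1428,0,0],[0,0,0,0,0,0],[0,0,0,0,0,0]]' 1 30; python3 - <<'E'
from nav import *
report([-150,0,150],ydir=-np.pi/2)
E
```

```text
time: 13.7
position: [543.3, -31.1, 156.5]
eef_rot: [-0.059, -0.705, -0.059, 0.705]
contact_force: [-0.9, 0.1, 0.6]
width: 0.6
t 13.7 TCP vb [-37.5 -67.1] z 156.5 F [-0.9  0.1  0.6] w 0.6 q [-0.1  -0.14  1.82 -0.    1.46  1.3 ]
tool axes in vb (cols) [[-0.0, 0.024, -1.0], [-0.0, -1.0, -0.024], [-1.0, 0.0, 0.0]]
turn [ 0.024   0.0002 -0.    ]
shift (tool, after turn) [  6.5 -67.1 112.5]
```

```bash
python3 -m crank '[[0,0,0,0.024,0,0],[0,-0.0134,0.0225,0,0,0],[0,-0.0134,0.0225,0,0,0],[0,-0.0134,0.0225,0,0,0],[0,-0.0134,0.0225,0,0,0],[0,-0.0134,0.0225,0,0,0],[0,0,0,0,0,0],[0,0,0,0,0,0]]'  >/dev/null; python3 - <<'E'
from nav import *
from fit import *
report([-150,0,50],ydir=-np.pi/2)
P=[robot.get_image(n) for n in('top','scene')]
for p in P:
    b=fit([p],BAR,[570.8-.987*33,40.75-.1435*33,.145],33.5,grow=15,vmin=165,smax=60); print(np.round(b[0],3),b[1:],C.T@(b[0][:2]-V))
cv2.imwrite('pics/p5.png',np.vstack([P[0]['img'][150:330,200:480],P[1]['img'][180:360,220:500]]))
E
```

```text
t 14.5 TCP vb [-149.5    0.8] z 156.9 F [-0.2  0.1  0. ] w 0.7 q [-0.01 -0.43  2.06 -0.    1.52  1.42]
tool axes in vb (cols) [[0.001, -0.003, -1.0], [-0.0, -1.0, 0.003], [-1.0, 0.0, -0.001]]
turn [-0.0026 -0.0013 -0.0003]
shift (tool, after turn) [106.9   0.8   0.5]
[5.62037e+02 3.78320e+01 1.44000e-01] (np.float64(433.89019607843136), [np.float64(865.0)]) [-9.09137113 -1.63006304]
[5.22342e+02 2.83680e+01 2.56000e-01] (np.float64(922.1333333333333), [np.float64(1116.0)]) [-49.73297883  -5.30032828]
```

View pics/p5.png

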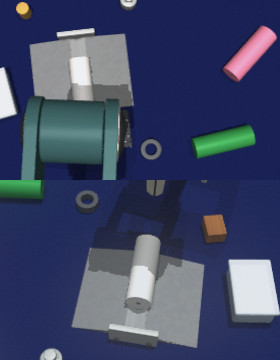

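```bash
python3 - <<'E'
from nav import *
p=robot.get_image('scene'); im=p['img'][220:330,330:400]
cv2.imwrite('pics/p6.png',cv2.resize(im,None,fx=7,fy=5.4,interpolation=cv2.INTER_CUBIC)[:600])
for x in(30,34,38): print(x,w2p(p,[*(V+C@[x,0]),33.5]))
for x in(-106,-100): print(x,w2p(p,[*(V+C@[x,0]),58.5]))
E
```

```text
30 [357.75693591 300.22874591]
34 [357.44628358 302.12919611]
38 [357.13423317 304.03819921]
-106 [368.27547174 233.46258119]
-100 [367.86646738 235.95697569]
```

View pics/p6.png

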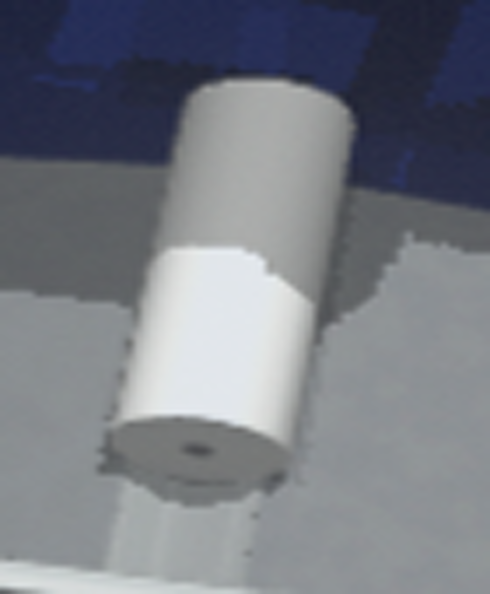

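The enlarged end-face hole is at image pixel (358,303). That puts the +x end at x ≈ 36, so the bar's centre is at about -34 and it needs a 54 mm push. I descend behind the rear end, then push.

```bash
python3 -m crank '[[0.03,0,0,0,0,0],[0.03,0,0,0,0,0],[0.03,0,0,0,0,0],[0.027,0,0,0,0,0],[0,0,0,0,0,0],[0,0.0008,-0.005,0,0,0],[0,0,-0.005,0,0,0],[0,0,-0.005,0,0,0],[0,0,-0.005,0,0,0],[0,0,-0.005,0,0,0],[0,0,-0.005,0,0,0],[0,0,0,0,0,0]]'; python3 -c "
from nav import *
report([-57.5,0,40])"
python3 -m crank '[[0,0,-0.004,0,0,0],[0,0,-0.004,0,0,0],[0,0,-0.004,0,0,0],[0,0,-0.004,0,0,0],[0,0,-0.004,0,0,0],[0,0,-0.004,0,0,0],[0,0,-0.004,0,0,0],[0,0,-0.004,0,0,0],[0,0,-0.004,0,0,0]]'; python3 -c "
from nav import *
report([-57.5,0,40])"
```

```text
time: 15.85
position: [452.8, 23.6, 39.6]
eef_rot: [-0.05, -0.705, -0.049, 0.705]
contact_force: [-0.2, 0.4, -0.0]
width: 0.3
t 15.85 TCP vb [-1.192e+02 -1.000e-01] z 39.6 F [-0.2  0.4 -0. ] w 0.3 q [-0.   -0.26  2.12 -0.    1.28  1.43]
tool axes in vb (cols) [[-0.0, -0.004, -1.0], [-0.0, -1.0, 0.004], [-1.0, 0.0, 0.0]]
shift (tool, after turn) [ -0.4  -0.3 -61.7]
time: 16.75
position: [488.3, 28.6, 39.5]
eef_rot: [-0.049, -0.705, -0.05, 0.705]
contact_force: [-3.3, 1.6, 1.0]
width: 0.2
t 16.75 TCP vb [-83.4  -0.2] z 39.5 F [-3.3  1.6  1. ] w 0.2 q [ 0.01 -0.17  2.05  0.    1.26  1.44]
tool axes in vb (cols) [[-0.0, -0.004, -1.0], [0.0, -1.0, 0.004], [-1.0, -0.0, 0.0]]
shift (tool, after turn) [ -0.5  -0.3 -25.9]
```

Force is 3.7 N, so it is in contact and the bar is sliding. I go to just short of the stop, then creep.

```bash
python3 -m crank '[[0,0,-0.004,0,0,0],[0,0,-0.004,0,0,0],[0,0,-0.004,0,0,0],[0,0,-0.004,0,0,0],[0,0,-0.003,0,0,0],[0,0,-0.002,0,0,0]]'; python3 -m crank '[[0,0,-0.001,0,0,0]]';python3 -m crank '[[0,0,-0.001,0,0,0]]';python3 -m crank '[[0,0,-0.001,0,0,0]]'; python3 -c "
from nav import *
report([-57.5,0,40])"
```

```text
time: 17.35
position: [509.0, 31.5, 39.5]
eef_rot: [-0.049, -0.705, -0.049, 0.705]
contact_force: [-5.3, 3.5, 3.4]
width: 1.0
time: 17.45
position: [509.9, 31.6, 39.5]
eef_rot: [-0.049, -0.705, -0.049, 0.705]
contact_force: [-5.3, 2.0, 3.2]
width: 0.6
time: 17.55
position: [510.8, 31.8, 39.5]
eef_rot: [-0.049, -0.705, -0.049, 0.705]
contact_force: [-5.1, 2.4, 1.7]
width: 0.5
time: 17.65
position: [511.7, 31.9, 39.5]
eef_rot: [-0.049, -0.705, -0.049, 0.705]
contact_force: [-12.8, 1.4, 5.2]
width: 0.6
t 17.65 TCP vb [-59.8  -0.3] z 39.5 F [-12.8   1.4   5.2] w 0.6 q [ 0.01 -0.11  2.   -0.    1.26  1.44]
tool axes in vb (cols) [[-0.0, -0.004, -1.0], [0.0, -1.0, 0.004], [-1.0, -0.0, 0.0]]
shift (tool, after turn) [-0.5 -0.3 -2.3]
```

```bash
python3 -m crank '[[0,0,-0.0005,0,0,0],[0,0,0,0,0,0],[0,0,0,0,0,0]]';python3 -m crank '[[0,0,-0.0005,0,0,0],[0,0,0,0,0,0]]'; python3 -c "
from nav import *
report()"
```

```text
time: 17.95
position: [511.7, 31.9, 39.5]
eef_rot: [-0.049, -0.705, -0.05, 0.706]
contact_force: [-10.5, 1.7, 6.0]
width: 0.2
time: 18.15
position: [511.7, 31.9, 39.5]
eef_rot: [-0.049, -0.704, -0.049, 0.706]
contact_force: [-16.8, 1.7, 10.0]
width: 0.8
t 18.15 TCP vb [-59.8  -0.3] z 39.5 F [-16.8   1.7  10. ] w 0.8 q [ 0.01 -0.11  2.   -0.    1.26  1.44]
tool axes in vb (cols) [[-0.003, -0.004, -1.0], [0.0, -1.0, 0.004], [-1.0, -0.0, 0.003]]
```

The force climbs while the position stands still, so the bar is against the stop. I back straight off, then rise and clear the view.

```bash
python3 -m crank '[[0,0,0.002,0,0,0],[0,0,0.004,0,0,0],[0,0,0.02,0,0,0],[0,0,0.04,0,0,0],[0,0,0.04,0,0,0],[-0.04,0,0,0,0,0],[-0.04,0,0,0,0,0],[-0.04,0,0,0,0,0],[0,0.04,0,0,0,0],[0,0.04,0,0,0,0],[0,0.04,0,0,0,0],[0,0.04,0,0,0,0],[0,0.04,0,0,0,0],[0,0.04,0,0,0,0],[0,0.04,0,0,0,0],[0,0.04,0,0,0,0],[0,0,0,0,0,0],[0,0,0,0,0,0]]'; python3 - <<'E'
from nav import *
from fit import *
report()
P=[robot.get_image(n) for n in('top','scene')]
for p in P:
    b=fit([p],BAR,[*(V+C@[20,0]),.144],33.5,grow=11,vmin=200,smax=60); print(np.round(b[0],3),b[1:],C.T@(b[0][:2]-V))
for l,uv0,z in(("collar",(348,295),20),("weight",(328,150),45),("sample",(233,300),30),("case",(195,243),50),("stub",(223,160),50)):
    for r in robot.regions_of(l,P[0])[:1]: print(l,np.round(r["uv"]))
q=[*(V+C@[20,0]),Y]; O=[]
for p,(r,k) in zip(P,((170,210),(230,280))):
    im=p['img'].copy(); raw=im.copy()
    cs,_=cv2.findContours((ren(p,BAR,q,33.5)>.5).astype(np.uint8),0,1); cv2.drawContours(im,cs,-1,(0,0,255),1)
    O.append(np.hstack([cv2.resize(i[r:r+120,k:k+160],(400,300),interpolation=cv2.INTER_CUBIC) for i in(raw,im)]))
cv2.imwrite('pics/p7.png',np.vstack(O))
E
```

```text
time: 19.95
position: [452.1, -300.1, 159.2]
eef_rot: [-0.049, -0.705, -0.049, 0.706]
contact_force: [0.2, 1.2, -0.7]
width: 0.5
t 19.95 TCP vb [-166.3 -320.3] z 159.2 F [ 0.2  1.2 -0.7] w 0.5 q [-0.63 -0.14  1.82 -0.    1.46  0.8 ]
tool axes in vb (cols) [[-0.0, -0.006, -1.0], [0.0, -1.0, 0.006], [-1.0, -0.0, 0.0]]
[5.97206e+02 4.87640e+01 1.35000e-01] (np.float64(296.8274509803922), [np.float64(1124.0)]) [27.28281498  4.14163521]
[5.90113e+02 4.44730e+01 1.54000e-01] (np.float64(603.8980392156863), [np.float64(1554.0)]) [19.64687491  0.91295978]
collar [346. 296.]
weight [327. 149.]
sample [237. 298.]
case [192. 243.]
stub [224. 162.]
```

View pics/p7.png

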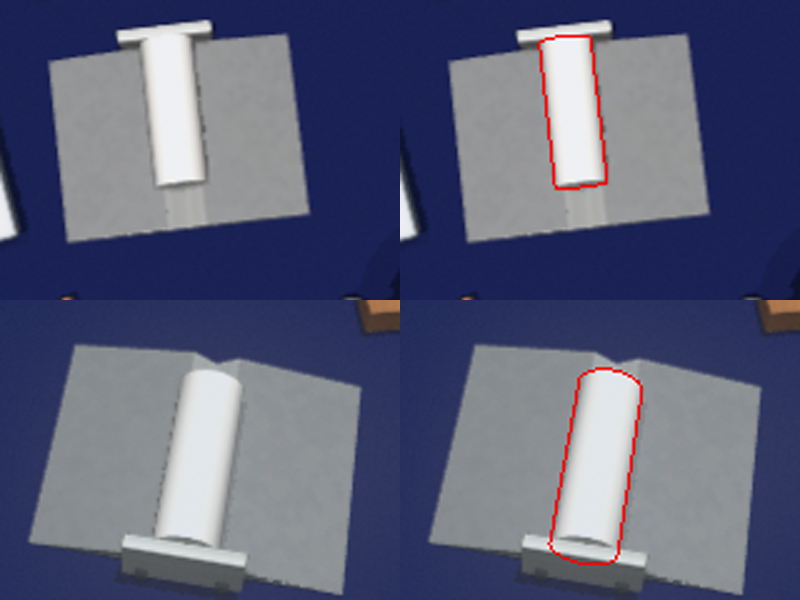

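The bar lies in the groove up against the plate in both views, and the model outline at the seat pose agrees within about a pixel or two. The bystanders are where they were and the hand is clear, so I hand in.

```bash
python3 -c "
from h import *
robot.sign_off()"
```

```text
the job is handed in; nothing more can be done
```

The white nylon bar is in the groove of the V-block with its end up against the stop plate. I handed the job in with the arm about 350 mm away and the clock at about 20 s of the 61 s allowed. No verdict was given.

**What I did:** I pushed the bar by its side with the open fingers along the bench and up the ramp. Halfway up, finger friction (11 N back, 10 N up) was making it drag rather than roll. I backed off 6 mm and tilted the fingertips 0.2 rad forward under it. It then went over the lip with about 3 N. I closed the jaws, turned a quarter turn and pushed it endways. It slid at 4–7 N until the force rose to about 17–20 N with no further movement.

**Last checks:**
- **Position:** The outline drawn at the seat pose matched the bar within a pixel or two in both views. In the top view the bar's end meets the plate.
- **Bystanders:** They were found within about 4 pixels of their starting places. That spread is the detection scatter, roughly 5–10 mm, so it can't rule out a small shift, but the arm was never near them.

**Disagreements:**
- **Silhouette fits:** The final automatic fits were unreliable because white and grey merge. The scene view gave x = 19.6, y = 0.9 mm. The top view gave x = 27, y = 4 mm, and the plate makes that x impossible. I trusted the stop force and the outlines instead.
- **Fingertip position:** At the stop it puts the bar's centre at about x = 17.7 mm, with about 2 mm calibration uncertainty. That is inside the 16–24 mm window.
- **Rolling:** I inferred it from the near-zero push force on the bench and did not see the turn itself.

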